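Make up two washing-machine repair kits

TASK

Make up the two repair kits from the loose parts on the bench. In the tray with the pull tab, lay the largest ball bearing flat in the middle of the compartment next to the tab and the smallest ball bearing flat in the middle of the other compartment; in the tray without a tab, stand the drain filter upright (grip on top) in the middle of the wide compartment and lay the brush holder right way up in the middle of the narrow compartment, lengthwise along it. The middle-sized bearing stays where it is on the bench, and the screwdriver and the spray can are to be left alone.

Things in the scene. Friction and masses are not known exactly. Their poses are not given: they have to be found in the camera images.
- big_bearing_center (a point): the largest of three steel ball bearings, lying flat: 64 mm outer diameter, 28 mm bore, 20 mm high, 0.23 kg. The point is its centre, 10 mm above its underside; z is its axis (up).
- mid_bearing_center (a point): the middle-sized ball bearing, lying flat: 50 mm outer diameter, 21 mm bore, 15 mm high. The point is its centre, 7.5 mm above its underside. It belongs to neither kit and stays where it is.
- small_bearing_center (a point): the smallest ball bearing, lying flat: 36 mm outer diameter, 14 mm bore, 11 mm high, 0.06 kg. The point is its centre, 5.5 mm above its underside; z is its axis (up).
- filter_center (a point): drain-pump filter standing upright, 66 mm high: a black cage with grey ribs (44 mm diameter) up to 40 mm, a round grey cap of 56 mm diameter from 40 to 48 mm, and on it a bar grip 46 mm long, 10 mm thick, from 48 to 66 mm above the underside. 0.09 kg. The point is on its axis, 33 mm above the underside; x runs along the bar grip, y across its thickness, z up.
- brush_center (a point): motor carbon brush in its grey holder, an oblong block 52 mm long (70 mm over the carbon and brass terminal at its ends), 18 mm wide, 22 mm high, 0.05 kg, a brass strip along its top. The point is the block's centre, 11 mm above its underside; x runs along its length, y across its width, z up.
- tab_tray: shallow sheet-steel tray, fixed, with two equal compartments and a flat pull tab on its +y end. 128 (x) by 251 mm (y) outside, tab 29 mm more; floor 4 mm, walls 5 mm thick, rim 16 mm above the bench. Origin under its centre (tab not counted) at bench height. Compartments 118 mm square inside, middles at x = 0, y = +61.5 mm (next to the tab) and y = -61.5 mm (the other).
- plain_tray: shallow sheet-steel tray, fixed, without a tab, 128 (x) by 203 mm (y) outside; floor 4 mm, walls 5 mm thick, rim 16 mm above the bench. Origin under its centre at bench height. Wide compartment: 118 (x) by 118 mm (y) inside, middle at x = 0, y = -37.5 mm. Narrow compartment: 118 (x) by 70 mm (y) inside, middle at x = 0, y = +61.5 mm, its length along x.
- spray_can: blue spray can with a small red spray button, standing upright on the bench, 58 mm diameter, 150 mm high; origin at the centre of its underside. To be left alone.
- screwdriver: screwdriver lying on the bench; origin on the bench under it, x along its length towards the tip. To be left alone.
Mind the look-alikes: they are no part of the job. What is shaped like the part that bears big_bearing_center but blue or orange is not meant.

How it is judged:
By the outcome, as a careful person would: the job done as asked, in the order asked, and still so for the second after the job is handed in, with the robot touching nothing.
It also fails if it takes over 120 s, if anything falls off the work surface, if the arm or the gripper's body presses on something with over 40 N, if the wrist force passes 120 N, or if a joint passes its speed limit or range.

ROBOT

A 6-joint arm with a two-finger parallel gripper is mounted at the origin on the work surface. World frame = base frame: x ahead of the robot, y to its left, z up, the work surface at z = 0. Lengths are in mm, angles in rad, forces in N, time in s.
With the tool pointing down it reaches from about 275 to 825 mm from the base axis. Payload 4.9 kg.
Tool frame: the origin (TCP) lies at the very end of the fingers, on their centre line; the grasp point (between the pads) lies 19 mm behind it; z points along the fingers, y is the direction in which the jaws open and shut (so a half turn about z gives the same grasp; the last joint's range is limited). The gripper opens to 85 mm and grips with 20 to 120 N. Pads are 22 mm wide; open, the fingers measure 114 mm over their backs; the gripper's body (76 mm by 85 mm) begins 54 mm behind the grasp point. The pads swing forward as they close: fully open they stand 13 mm farther back than shut.
Start: joints at [-1.409, 0.326, -0.193, 1.052, 0, 1.437], TCP at [160.34, -526.127, 231.281] pointing down, gripper open.
Joint ranges: [-2.65, 2.65], [-0.97, 1.79], [-1.3, 1.35], [-1.93, 2.1], [-1.47, 1.37], [-3.14, 3.14]. Speed limits (rad/s): [2.57, 2.57, 3.14, 3.14, 3.14, 3.14].

INTERFACE

Orientations are given as [roll, pitch, yaw] about the fixed x, y, z axes, in that order (R = Rz(yaw) Ry(pitch) Rx(roll)).
In Python, from bench import bot, solve_ik, imaging gives the robot as it stands. Calls block until the motion is done:
- bot.move_ptp(position, orientation): joint-space move of the TCP to a pose.
- bot.movel(position, rot=None, max_speed=150, threshold=None): straight line of the TCP; rot=None keeps the orientation; max_speed is the mean speed in mm/s. With threshold (N) it stops when the force on the tool has changed by that much, and returns True; else False.
- bot.move_j(angles): joint-space move.
- bot.grip(opening, effort=None): opening from 0.0 (shut) to 1.0 (fully open); effort is the grip in N (None keeps the last); returns when the fingers have stopped.
- bot.dwell(seconds).
- solve_ik(position, orientation): joint angles nearest the present ones, or None.
- bot.get_state(): the state.
- imaging.capture(name): name is "side" or "top" or "wrist"; returns the picture (480x640x3 uint8, blue, green, red); there is no depth.
- imaging.camera_model(name): a dict with "K" (3x3 intrinsics, pixels), "k1" (the pictures are not rectified: a ray, as slopes to the right and down, at radius r is drawn at 1 + k1 r^2 times it, then the intrinsics apply), "position" and "rotation" of the camera in the world. Camera axes: x right, y up, looking along -z (the intrinsics and any distortion apply to the point x, -y, -z); pixel columns grow to the right and rows downward; lengths in mm; the calibration is good to about 2 mm. A picture is of the moment at which its call begins: read the wrist's pose just before it. camera_model takes no time and is no camera call; for the wrist camera it gives the pose at the moment of the call.
A pose or a line that the arm cannot do raises bot.IKError and nothing moves.
- bot.sign_off(): hands the job in, once; it reports no verdict.
The state is a dict: "t": time; "qpos": joint angles; "joint_velocities": joint speeds; "effort": joint torques, N m; "tcp_pos": TCP position; "orientation": TCP orientation; "contact_force": force on the tool from outside, world axes, zero at the start; "wrist_torque": the same for the moment, N m; "opening": opening from 0.0 (shut) to 1.0 (fully open).
Only numpy, scipy, OpenCV 4.12 (cv2) and the standard library are available. Lean on these libraries where they do the work, as an engineer would, in place of code of your own. Each camera call takes 0.05 s, during which the arm holds its last target. There are 200 camera calls.

## Working session

There is one attempt and no reset: what is moved stays moved. The work goes in short steps, each a Python script; the robot and the scene stay as the last script left them, time stands still between calls to the robot, and variables do not carry over. Pictures are saved under pics/ and viewed, about 12 in all and at most 16, crops included, and the job is handed in when it is done.

```bash
ls; mkdir -p pics; cat > h.py <<'E'
import numpy as np, cv2
from bench import bot, solve_ik, imaging
def px2w(name,u,v,z,cm=None):
    cm=cm or imaging.camera_model(name); K=np.array(cm["K"]); k=cm["k1"]
    d=np.array([(u-K[0,2])/K[0,0],(v-K[1,2])/K[1,1]]); s=d.copy()
    for _ in range(30): s=d/(1+k*(s@s))
    r=np.array(cm["rotation"])@np.array([s[0],-s[1],-1]); p=np.array(cm["position"])
    return p+r*(z-p[2])/r[2]
def w2px(name,P,cm=None):
    cm=cm or imaging.camera_model(name); K=np.array(cm["K"]); k=cm["k1"]
    c=np.array(cm["rotation"]).T@(np.array(P)-np.array(cm["position"]))
    s=np.array([c[0],-c[1]])/-c[2]; s=s*(1+k*(s@s))
    return K[0,0]*s[0]+K[0,2],K[1,1]*s[1]+K[1,2]
E
python3 - <<'E'
from h import *
for n in ("top","side"):
    cv2.imwrite(f"pics/{n}0.png",imaging.capture(n)); cm=imaging.camera_model(n); print(n,cm)
print(imaging.camera_model("wrist")); print(bot.get_state())
E
```

```text
pics
top {'K': array([[465.10172116,   0.        , 323.32507907],
       [  0.        , 465.10172116, 230.54132767],
       [  0.        ,   0.        ,   1.        ]]), 'k1': -0.06444172761237409, 'position': array([ 329.84765696,  -13.98596067, 1361.01133955]), 'rotation': array([ 0.12554939,  0.00727894, -1.57824694])}
side {'K': array([[459.64099954,   0.        , 320.97779246],
       [  0.        , 459.64099954, 237.78737417],
       [  0.        ,   0.        ,   1.        ]]), 'k1': 0.02910571578012493, 'position': array([ 407.68996945, -710.79465527,  792.32553345]), 'rotation': array([ 0.77945247, -0.01657225, -0.08129053])}
{'K': array([[422.03190459,   0.        , 323.54955246],
       [  0.        , 422.03190459, 233.19366295],
       [  0.        ,   0.        ,   1.        ]]), 'k1': -0.02179698263277472, 'position': array([ 237.71956559, -501.84740279,  373.06466092]), 'rotation': array([-3.19475463e-01,  8.47158448e-04, -1.27489141e+00])}
{'t': 0.1, 'qpos': array([-1.40920210e+00,  3.26871955e-01, -1.93455429e-01,  1.05197454e+00,
       -3.81350571e-05,  1.43658906e+00]), 'joint_velocities': array([ 0.00052185, -0.00245577,  0.00151959, -0.00124757,  0.00155466,
        0.00167844]), 'effort': array([-2.05714114e-04, -4.44239080e+01,  2.63037354e+01,  7.87292694e-03,
       -1.86489310e-04,  9.18372365e-06]), 'tcp_pos': array([ 160.24405287, -525.61997172,  230.58972689]), 'orientation': array([-3.14009549e+00, -1.63664210e-04,  2.95801394e-01]), 'contact_force': array([ 0.29011565,  0.1252959 , -0.41728112]), 'wrist_torque': array([ 0.06322837,  0.00113198, -0.05008327]), 'opening': 0.9963032848665041}
```

View pics/top0.png

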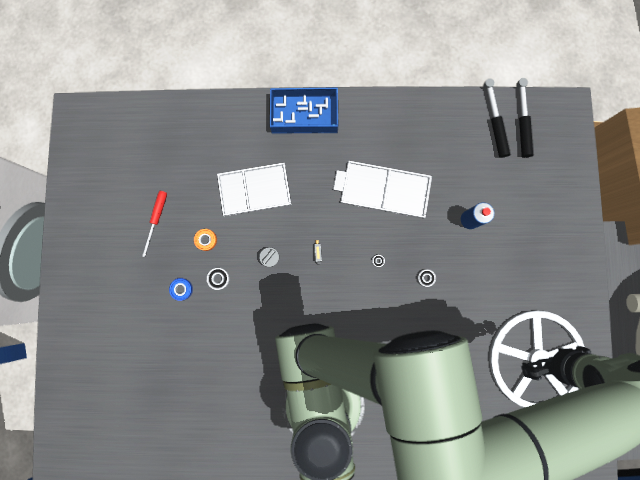

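View pics/side0.png

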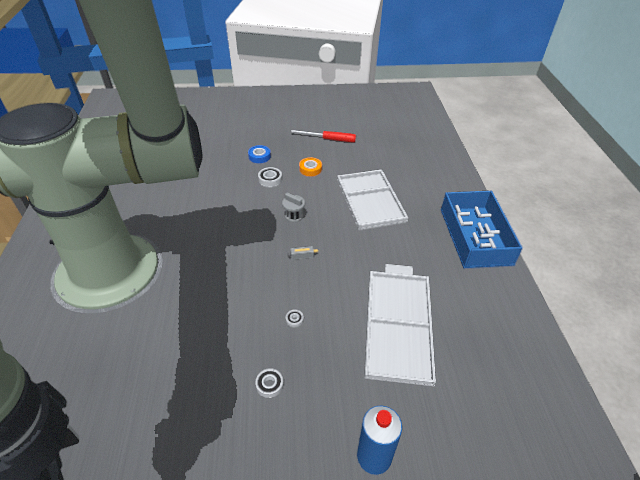

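Top view: steel rings lie at (217,279), the largest, (378,261), the smallest, and (427,278), middle-sized. The look-alikes are blue (180,289) and orange (205,240). The filter is at (268,257) and the brush at (318,251). The plain tray is around (254,189). The tab tray is around (388,189), with its tab at (340,181). Next I'll check these in an enlarged crop.

```bash
sed -i 's/cm=cm or imaging.camera_model(name); K/cm=dict(cm or imaging.camera_model(name)); cm["rotation"]=Rm(cm["rotation"]); K/; 1a from scipy.spatial.transform import Rotation\ndef Rm(e): return Rotation.from_euler("xyz",e).as_matrix()' h.py
python3 - <<'E'
from h import *
im=cv2.imread("pics/top0.png")
a=cv2.resize(im[225:300,165:365],None,fx=4,fy=4,interpolation=cv2.INTER_CUBIC)
b=cv2.resize(im[225:300,345:445],None,fx=4,fy=4,interpolation=cv2.INTER_CUBIC)
c=cv2.resize(im[155:225,210:440],(800,243),interpolation=cv2.INTER_CUBIC)
o=np.zeros((850,800,3),np.uint8);o=np.zeros((600,800,3),np.uint8)
o[:300]=a;o[300:543]=c
cv2.imwrite("pics/c1.png",o)
for n,u,v,z in [("big",217,279,20),("mid",427,278,15),("small",378,261,11),("filt",268,257,57),("brush",318,251,22),("can",484,212,150),("sd tip",144,255,5),("sd end",163,192,15)]+[("plain",*p,16) for p in((218,174),(284,164),(291,205),(224,215))]+[("tab",*p,16) for p in((348,162),(432,178),(426,217),(340,201))]:
    print(n,px2w("top",u,v,z).round(1))
for n,u,v,z in [("big",270,177,20),("mid",269,382,15),("small",294,317,11)]: print(n,px2w("side",u,v,z).round(1))
E
```

```text
big [360.8 302.3  20. ]
mid [ 359.2 -303.7   15. ]
small [ 409.9 -163.5   11. ]
filt [420.8 150.4  57. ]
brush [439.5  10.3  22. ]
can [ 528.8 -432.8  150. ]
sd tip [432.6 525.4   5. ]
sd end [619.6 471.5  15. ]
plain [672. 307.  16.]
plain [700.2 110.1  16. ]
plain [576.1  89.   16. ]
plain [548.2 286.3  16. ]
tab [704.5 -80.4  16. ]
tab [ 654.  -328.9   16. ]
tab [ 537.2 -306.6   16. ]
tab [586.8 -55.1  16. ]
big [363.5 288.5  20. ]
mid [ 359.4 -305.2   15. ]
small [ 410.  -164.9   11. ]
```

View pics/c1.png

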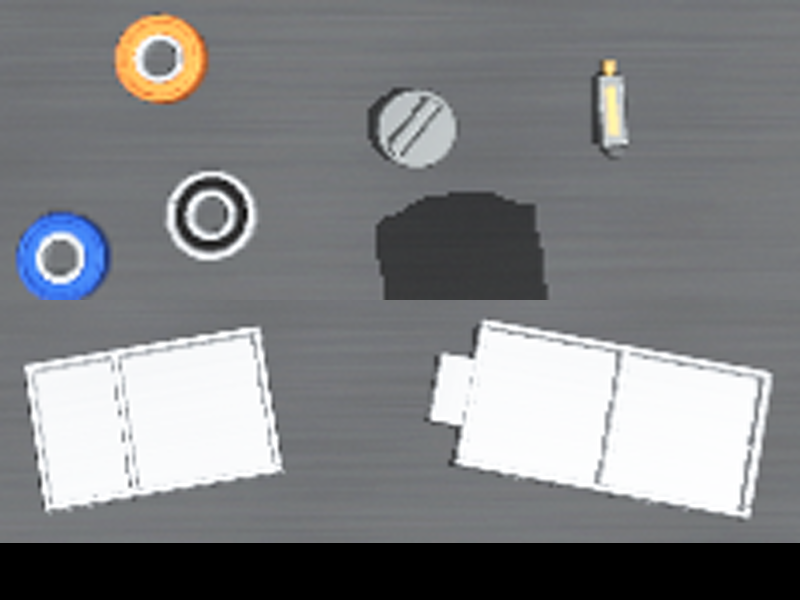

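Steel big bearing is at (217,279) in the top view, and its ring size of about 65 mm matches. The bar on the filter runs at about -42°, and the brush points at about 5°. Next I'll move the wrist camera over each part for a closer look.

```bash
cat >> h.py <<'E'
def bestyaw(p,yaws):
    c=[]
    for y in yaws:
        q=solve_ik(p,[np.pi,0,y])
        if q is not None: c.append((abs(q[5]),y))
    return min(c)[1]
E
python3 - <<'E'
from h import *
import json
im=cv2.imread("pics/top0.png"); m=(im.min(2)>200).astype(np.uint8)
cs,_=cv2.findContours(cv2.morphologyEx(m,cv2.MORPH_CLOSE,np.ones((5,5))),0,2)
for c in cs:
    if cv2.contourArea(c)>1500:
        b=cv2.boxPoints(cv2.minAreaRect(c)); w=np.array([px2w("top",*p,16)[:2] for p in b]); print(w.round(1).tolist(),w.mean(0).round(1))
T=[("small",410,-164,None),("brush",439.5,10.3,5.5),("filter",420.8,150.4,-42),("big",361,299,None)]
tiles=[];cms={}
for n,x,y,a in T:
    a=np.degrees(np.arctan2(y,x)) if a is None else a
    r=np.radians(a); yaw=bestyaw([x,y,150],[r,r+np.pi,r-np.pi])
    bot.move_ptp([x,y,150],[np.pi,0,yaw]); bot.dwell(.3)
    cm=imaging.camera_model("wrist"); I=imaging.capture("wrist"); cv2.imwrite(f"pics/w_{n}.png",I)
    cms[n]={k:np.array(v).tolist() for k,v in cm.items()}
    u,v=w2px("wrist",[x,y,15],cm); print(n,yaw,u,v,bot.get_state()["qpos"].round(2),bot.get_state()["t"])
    x0=int(min(max(u-133,0),640-266)); y0=int(min(max(v-100,0),280)); print("crop",x0,y0)
    tiles.append(cv2.resize(I[y0:y0+200,x0:x0+266],(400,300),interpolation=cv2.INTER_CUBIC))
json.dump(cms,open("cms.json","w"))
cv2.imwrite("pics/w1.png",np.vstack([np.hstack(tiles[:2]),np.hstack(tiles[2:])]))
E
```

```text
[[-74.6, 939.9], [237.4, 955.0], [238.7, 841.3], [-70.7, 828.1]] [ 82.7 891.1]
[[114.4, -421.2], [315.1, -614.7], [173.4, -771.3], [-23.8, -575.1]] [ 144.8 -595.6]
[[673.6, 313.3], [705.8, 110.5], [580.0, 89.6], [548.1, 289.7]] [626.9 200.8]
[[589.8, -29.4], [715.7, -53.3], [661.4, -330.6], [536.6, -303.3]] [ 625.9 -179.2]
[[1278.3, 1059.7], [1250.4, -1042.8], [665.2, -968.4], [683.8, 990.4]] [969.4   9.7]
small 2.761086276477428 323.75388616558837 217.27762241102667 [-0.55  0.21 -0.58  0.78 -0.   -0.17] 2.0917
crop 190 117
brush -3.045599544730105 324.83599559007337 217.37936838400026 [-0.15  0.2  -0.59  0.78 -0.   -0.24] 3.1833
crop 191 117
filter -3.8746309394274117 323.2993474356531 217.1779259296552 [ 0.18  0.22 -0.57  0.78 -0.    0.91] 4.6
crop 190 117
big 3.8333262952882876 324.30250184971015 217.28033893986887 [ 0.53  0.25 -0.52  0.8  -0.   -0.16] 5.95
crop 191 117
```

View pics/w1.png

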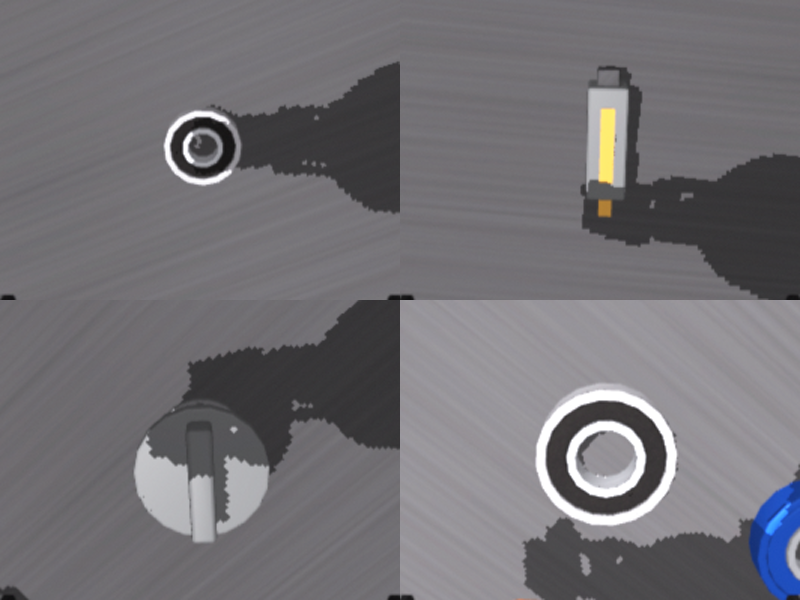

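Clean close-ups: small bearing at tile (202,147), brush block at (607,143) with the brass strip up, filter cap at (202,470) with its bar nearly vertical, and steel big bearing at (606,457). I'll convert these and compare them with the known sizes.

```bash
python3 - <<'E'
from h import *
import json
c=json.load(open("cms.json"))
def P(n,tx,ty,z,x0): return px2w("wrist",tx*.665+x0,ty*200/300+117,z,c[n])[:2]
print("small",P("small",202.5,147.5,11,190), np.linalg.norm(P("small",165,147,11,190)-P("small",240,147,11,190)))
print("big",P("big",206.5,457-300,20,191), np.linalg.norm(P("big",137,157,20,191)-P("big",276,157,20,191)), np.linalg.norm(P("big",206,90,20,191)-P("big",206,225,20,191)))
a,b=P("brush",207.5,87,22,191),P("brush",206,199,22,191); print("brush",(a+b)/2,np.linalg.norm(a-b),np.degrees(np.arctan2(*(a-b)[::-1])))
a,b=P("filter",200.5,123,66,190),P("filter",204,242,66,190); print("bar",(a+b)/2,np.linalg.norm(a-b),np.degrees(np.arctan2(*(a-b)[::-1])))
print("cap",P("filter",202,170,48,190),np.linalg.norm(P("filter",135,170,48,190)-P("filter",269,170,48,190)))
E
```

```text
small [ 410.01371543 -163.32624367] 34.565914164818054
big [360.52831457 302.12138394] 62.32999081473652 63.4781845090595
brush [434.50576789  12.24142513] 51.48878520393642 -175.15950117331596
bar [420.26123012 151.86730007] 47.7642423444217 139.59550568784573
cap [420.29619689 151.72356469] 54.287231919698726
```

```bash
python3 - <<'E'
from h import *
import json
cms={};tiles=[]
for n,x,y,a in [("plain",625,199,8.1),("tab",621,-192,-11.5)]:
    r=np.radians(a+180); yaw=bestyaw([x,y,260],[r,r-2*np.pi])
    bot.move_ptp([x,y,260],[np.pi,0,yaw]); bot.dwell(.3)
    cm=imaging.camera_model("wrist"); I=imaging.capture("wrist"); cv2.imwrite(f"pics/w_{n}.png",I)
    cms[n]={k:np.array(v).tolist() for k,v in cm.items()}
    print(yaw,w2px("wrist",[x,y,16],cm),bot.get_state()["t"])
    tiles.append(I[:, :])
json.dump(cms,open("cms2.json","w"))
cv2.imwrite("pics/w2.png",np.vstack([t[60:360] for t in tiles]))
E
```

```text
-3.0002209841782523 (np.float64(322.5468172004743), np.float64(185.1994020049872)) 7.4583
-3.342305517569141 (np.float64(322.2626119657912), np.float64(184.52006842359643)) 9.2583
```

View pics/w2.png

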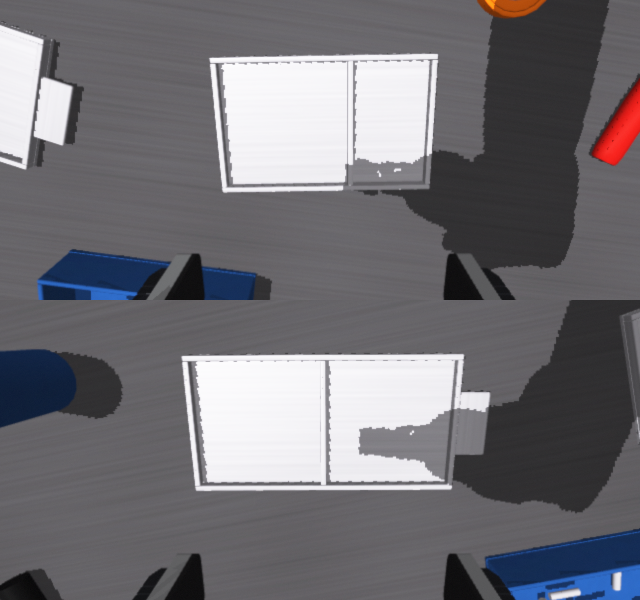

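Both trays are fully visible. The plain tray's rim corners are (210,58), (437,54), (429,188), (222,191). The tab tray's are (182,356), (463,355), (451,489), (197,490), with the tab on the right (+y). I'll fit the trays, then pick up the big bearing.

```bash
cat >> h.py <<'E'
R=np.radians
def down(yaw): return [np.pi,0,yaw]
def look(name,up=1):
    I=imaging.capture("wrist"); cv2.imwrite(f"pics/{name}.png",I)
def st(*k):
    s=bot.get_state(); print("t",round(s["t"],1),"tcp",s["tcp_pos"].round(1),"F",s["contact_force"].round(1),"op",round(s["opening"],3),"q6",s["qpos"][5].round(2))
def pick(x,y,yaw,pre,zfloor,lift,z_up=110,effort=40,h=None):
    """descend onto bench by touch (h None) or to TCP height h, grip, raise"""
    bot.move_ptp([x,y,z_up],down(yaw)); bot.grip(pre)
    if h is None:
        bot.movel([x,y,25],max_speed=120)
        hit=bot.movel([x,y,zfloor],max_speed=25,threshold=4); st()
        z=bot.get_state()["tcp_pos"][2]; print("touch",hit)
        bot.movel([x,y,z+lift],max_speed=30)
    else: bot.movel([x,y,h],max_speed=100)
    bot.grip(0.0,effort); st()
    bot.movel([x,y,z_up],max_speed=120); bot.dwell(.2); st()
E
python3 - <<'E'
from h import *
import json
c=json.load(open("cms2.json"))
S={"plain":([(210,118),(437,114),(429,248),(222,251)],128,203),"tab":([(182,116),(463,115),(451,249),(197,250)],128,251)}
for n,(p,w,h) in S.items():
    q=np.array([px2w("wrist",*a,16,c[n])[:2] for a in p])
    # order TL,TR,BR,BL : left=-y, bottom=+x
    d=(q[1]+q[2]-q[0]-q[3])/2; e=(q[2]+q[3]-q[0]-q[1])/2
    print(n,q.mean(0),np.linalg.norm(d),np.linalg.norm(e),"yaw",np.degrees(np.arctan2(d[1],d[0]))-90)
x,y=360.5,302.1
yaw=bestyaw([x,y,110],[np.arctan2(y,x)+np.pi,np.arctan2(y,x)-np.pi])
pick(x,y,yaw,0.9,-12,2.5)
look("g_big")
E
```

```text
plain [625.47945607 200.80786363] 201.90281750443845 126.24924922965387 yaw 9.1159248085619
tab [ 622.27882044 -191.35049103] 248.97294015767625 126.79530136431167 yaw -11.191404361862979
t 13.7 tcp [360.4 302.   -9.9] F [-0.9  0.   4.6] op 0.901 q6 -0.16
touch True
t 14.3 tcp [361.2 302.2  -5.7] F [-3.8 -3.9 22.1] op 0.731 q6 -0.16
t 15.6 tcp [360.1 301.8 109.3] F [-0.2  0.1 -2.7] op 0.734 q6 -0.16
```

View pics/g_big.png

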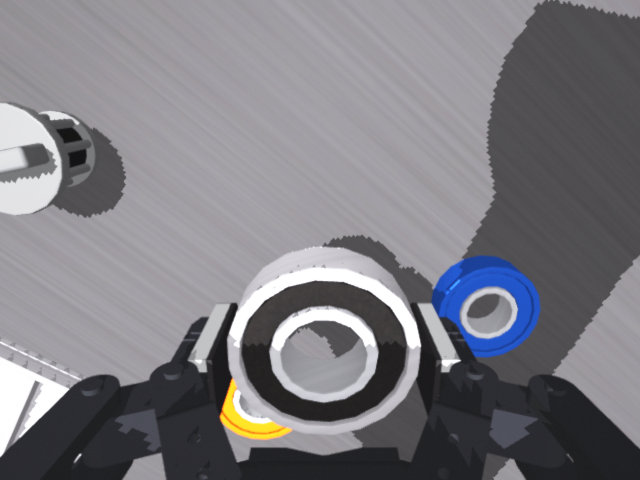

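The big bearing is held level, centred at about (323,355). The blue and orange ones are untouched on the bench. Placing it next to the tab.

```bash
cat >> h.py <<'E'
def place(x,y,yaw,zgo,rel,z_up=120,stop=-20):
    bot.movel([*bot.get_state()["tcp_pos"][:2],z_up])
    bot.move_ptp([x,y,z_up],down(yaw)); bot.movel([x,y,zgo],max_speed=120)
    hit=bot.movel([x,y,stop],max_speed=25,threshold=4); print("hit",hit); st()
    bot.grip(rel); bot.dwell(.2); st()
    bot.movel([x,y,z_up],max_speed=120); bot.dwell(.2)
def tray(cx,cy,a,dx,dy): return Rotation.from_euler("z",a,degrees=True).as_matrix()[:2,:2]@[dx,dy]+[cx,cy]
TAB=(622,-191.8,-11.3); PLAIN=(625.3,200,8.9)
E
python3 - <<'E'
from h import *
x,y=tray(*TAB,0,61.5); yaw=bestyaw([x,y,120],[R(168.7),R(-191.3)])
place(x,y,yaw,8,.83,stop=-8)
x,y=410,-163.3
a=np.arctan2(y,x);yaw=bestyaw([x,y,110],[a+np.pi,a-np.pi])
look("p_big")
pick(x,y,yaw,0.58,-14,3.5,effort=30)
look("g_small")
a=cv2.imread("pics/p_big.png");b=cv2.imread("pics/g_small.png")
cv2.imwrite("pics/v3.png",cv2.resize(np.hstack([a,b]),(800,300)))
E
```

```text
hit True
t 19.3 tcp [ 634.4 -131.6   -1.5] F [-0.7  0.9  3.9] op 0.732 q6 -0.12
t 19.8 tcp [ 633.2 -131.2   -2.9] F [-0.3  0.1 -0.9] op 0.831 q6 -0.12
t 24.3 tcp [ 409.9 -163.2   -2.9] F [-0.3  1.2  7.7] op 0.58 q6 -0.17
touch True
t 24.9 tcp [ 409.9 -163.3    0.7] F [-1.3  0.1  4.7] op 0.402 q6 -0.17
t 26.2 tcp [ 409.5 -163.   109.4] F [ 1.   0.5 -0.7] op 0.4 q6 -0.17
```

View pics/v3.png

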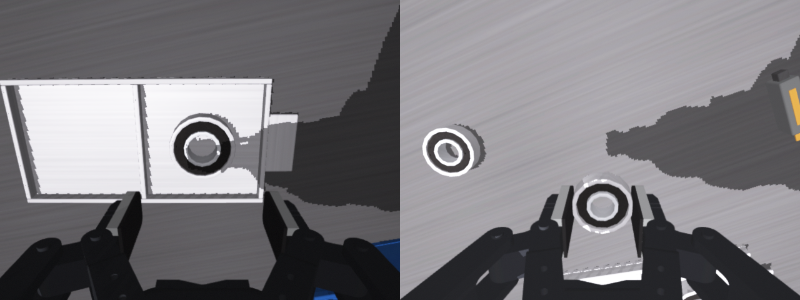

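The big bearing sits in the tab-side compartment and the small one is held level. Next: place the small bearing, then pick up the filter.

```bash
python3 - <<'E'
from h import *
x,y=tray(*TAB,0,-61.5); yaw=bestyaw([x,y,120],[R(168.7),R(-191.3)])
place(x,y,yaw,14,.52,stop=-4)
look("p_small")
x,y=420.3,151.8
yaw=bestyaw([x,y,150],[R(-40.4),R(139.6),R(-220.4)])
pick(x,y,yaw,0.4,None,0,z_up=150,effort=40,h=52)
look("g_filt")
a=cv2.imread("pics/p_small.png");b=cv2.imread("pics/g_filt.png")
cv2.imwrite("pics/v4.png",cv2.resize(np.hstack([a,b]),(800,300)))
E
```

```text
hit True
t 28.9 tcp [ 610.3 -252.3    4.8] F [-0.3 -0.8  4.3] op 0.399 q6 -0.31
t 29.3 tcp [ 609.5 -251.9    3.7] F [ 0.8 -0.  -0.6] op 0.518 q6 -0.31
t 34.1 tcp [420.7 151.9  52.4] F [ 0.1 -1.2  2.5] op 0.102 q6 0.89
t 35.2 tcp [419.8 151.7 149.3] F [-0.3  0.1 -0.7] op 0.103 q6 0.89
```

View pics/v4.png

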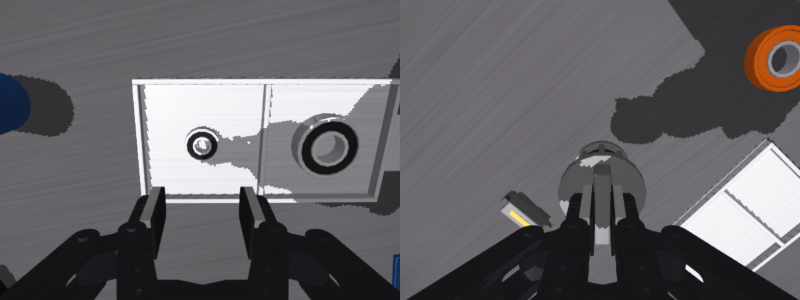

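Small bearing placed in the other compartment, and the filter is held by its bar, upright. Placing the filter, then picking up the brush.

```bash
python3 - <<'E'
from h import *
x,y=tray(*PLAIN,0,-37.5); yaw=bestyaw([x,y,150],[R(188.9),R(-171.1)])
place(x,y,yaw,63,.4,z_up=170,stop=50)
x,y=434.5,12.2
yaw=bestyaw([x,y,110],[R(4.9),R(184.9),R(-175.1)])
look("p_filt")
pick(x,y,yaw,0.45,-10,3.5,effort=30)
look("g_brush")
a=cv2.imread("pics/p_filt.png");b=cv2.imread("pics/g_brush.png")
cv2.imwrite("pics/v5.png",cv2.resize(np.hstack([a,b]),(800,300)))
E
```

```text
hit True
t 37.9 tcp [632.1 162.5  56.3] F [0.8 0.  3.5] op 0.098 q6 -0.02
t 38.4 tcp [631.  162.7  55.2] F [-0.7 -0.8  0.3] op 0.399 q6 -0.02
t 42.9 tcp [434.3  12.2  -1.3] F [-1.3  0.4  7.4] op 0.448 q6 -0.23
touch True
t 43.4 tcp [434.4  12.2   2.2] F [-0.3 -0.5  1.8] op 0.2 q6 -0.23
t 44.7 tcp [434.   12.3 109.3] F [ 0.1  0.3 -0.1] op 0.204 q6 -0.23
```

View pics/v5.png

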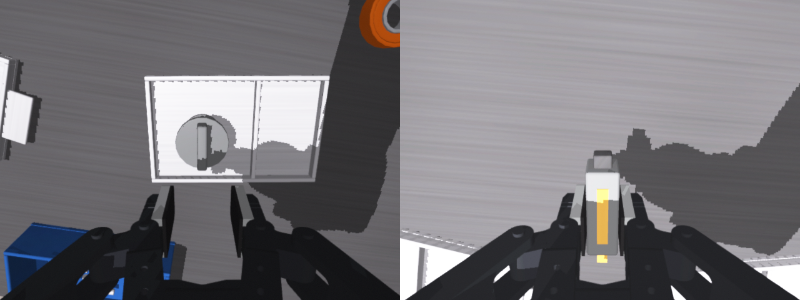

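The filter stands upright in the wide compartment, and the brush is held right way up. Placing the brush, then a final check.

```bash
python3 - <<'E'
from h import *
import json
x,y=tray(*PLAIN,0,61.5); yaw=bestyaw([x,y,120],[R(188.9),R(-171.1)])
place(x,y,yaw,16,.36,z_up=150,stop=0)
bot.move_ptp([600,199,260],down(yaw)); bot.dwell(.3)
cms={}
def shot(n):
    cms[n]={k:np.array(v).tolist() for k,v in imaging.camera_model("wrist").items()}; look(n); return cv2.imread(f"pics/{n}.png")[60:360]
a=shot("f_plain")
yaw=bestyaw([600,-192,260],[R(168.7),R(-191.3)])
bot.move_ptp([600,-192,260],down(yaw)); bot.dwell(.3); b=shot("f_tab"); st()
json.dump(cms,open("cms3.json","w"))
for n,T,dy in (("f_plain",PLAIN,0),("f_tab",TAB,0)): print(n)
cv2.imwrite("pics/v6.png",np.vstack([a,b])); cv2.imwrite("pics/top9.png",imaging.capture("side"))
E
```

```text
hit True
t 48.1 tcp [616.1 260.9   6. ] F [ 0.3 -0.5  3.7] op 0.2 q6 0.13
t 48.5 tcp [615.3 260.6   5.3] F [-0.1 -0.1 -0.9] op 0.362 q6 0.13
t 52.8 tcp [ 600.2 -191.3  260. ] F [ 0.5  0.2 -0.1] op 0.361 q6 -0.23
f_plain
f_tab
```

View pics/v6.png

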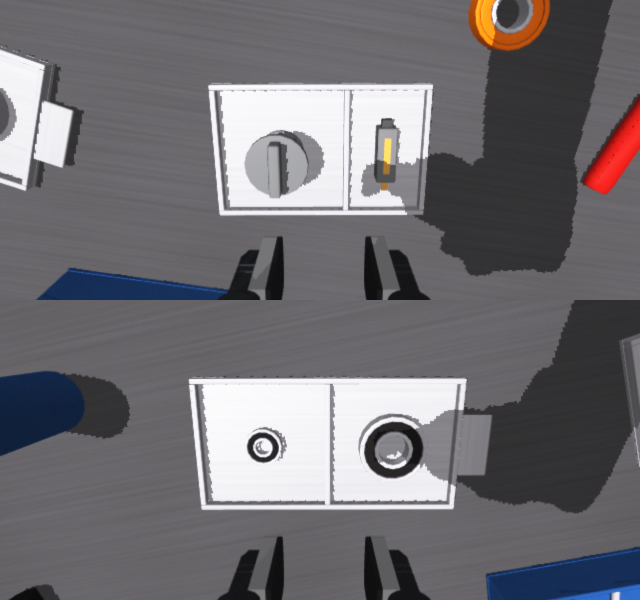

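View pics/top9.png

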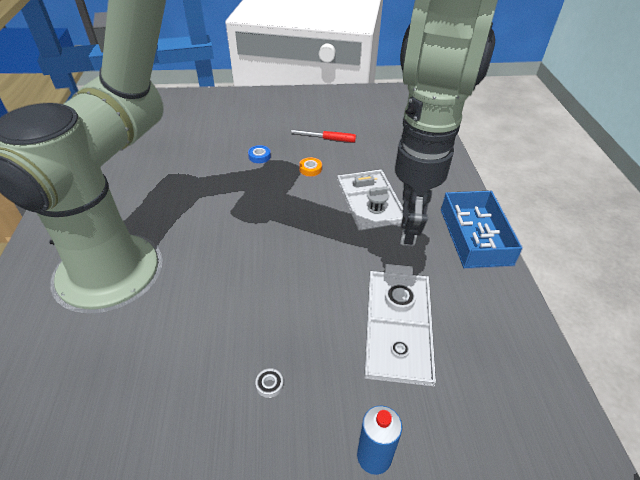

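```bash
python3 - <<'E'
from h import *
import json
c=json.load(open("cms3.json"))
for n,o,cor,its in [("f_plain",60,[(209,84),(433,83),(424,214),(220,214)],[("filter",276,165,52),("br_a",387,125,26),("br_b",386,182,26)]),("f_tab",-240,[(190,379),(466,379),(454,508),(202,508)],[("small",263.5,446,15),("big",393.5,450,24)])]:
    f=lambda u,v,z: px2w("wrist",u,v+o,z,c[n])[:2]
    q=np.array([f(*p,16) for p in cor]); d=(q[1]+q[2]-q[0]-q[3]); a=np.degrees(np.arctan2(d[1],d[0]))-90
    print(n,q.mean(0).round(1),round(a,1))
    M=Rotation.from_euler("z",-a,degrees=True).as_matrix()[:2,:2]
    for i in its: print(i[0],(M@(f(*i[1:])-q.mean(0))).round(1))
E
```

```text
f_plain [624.8 201.5] 9.1
filter [  1.7 -39.2]
br_a [-27.8  59.3]
br_b [26.7 60.8]
f_tab [ 621.8 -190.8] -11.2
small [ -0.3 -61.1]
big [ 1.1 60.7]
```

All the parts are within about 2 mm of the middles, and nothing touches the robot. Handing in.

```bash
python3 -c "
from h import *
print(bot.sign_off())"
```

```text
the job is handed in; nothing more can be done
None
```

Both repair kits are made up and the job is handed in, at about 53 s of the 120 s allowed. I placed the parts in the order you listed: big bearing, small bearing, drain filter, brush holder.

**Final wrist-camera check:** every part is within about 2 mm of the middle of its compartment.

| Part | Measured in tray frame, x, y (mm) | Target (mm) |
|---|---|---|
| Big bearing (flat) | 1, 61 | 0, 61.5 |
| Small bearing (flat) | 0, -61 | 0, -61.5 |
| Filter (upright, grip on top) | 2, -39 | 0, -37.5 |
| Brush holder (right way up) | -0.5, 60 | 0, 61.5 |

The brush holder lies lengthwise along the narrow compartment, to within about 2°.

**Left alone:** in the last side picture, the middle bearing, screwdriver, spray can and the blue and orange look-alikes are where they were at the start.

**Disagreements and forces:** the first side-camera reading of the big bearing was about 14 mm off the top view. The wrist camera agreed with the top view, so I used that. The fingers pressed on the bench with about 22 N while gripping the big bearing, below the 40 N limit. No check failed.

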